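Open the flush valve of the counter-top water filter

ROBOT

A 6-joint arm with a two-finger parallel gripper is mounted at the origin on a cart in front of the work surface, level with it; the furniture and walls round the work are solid. World frame = base frame: x ahead of the robot, y to its left, z up, the work surface at z = 0. Lengths are in m, angles in degrees, forces in N, time in s.
With the tool pointing down it reaches from about 0.3 to 0.95 m from the base axis. Payload 3.1 kg.
Tool frame: the origin (TCP) lies between the finger pads, 19 mm behind the fingertips; this is the grasp point; z points along the fingers, y is the line along which they close (so a half turn about z gives the same grasp; the last joint's range is limited). The gripper opens to 85 mm and grips with 20 to 120 N. Pads are 22 mm wide; open, the fingers measure 114 mm over their backs; the gripper's body (76 mm by 85 mm) begins 54 mm behind the grasp point. The pads swing forward as they close: fully open they stand 13 mm farther back than shut.
Start: joints at [-79.108, 17.653, 93.61, -0, 68.738, -3.994], TCP at [0.161, -0.604, 0.25] pointing down, gripper open.
Joint ranges: [-175.34, 175.34], [-45.06, 112.39], [2.9, 150.54], [-68.45, 248.45], [3.09, 151.38], [-168.51, 168.51]. Speed limits (degrees/s): [159.86, 159.86, 180, 180, 180, 180].

INTERFACE

Orientations are given as a 3x3 rotation matrix whose columns are the frame's x, y, z axes.
In Python, from cell import get_obs, capture, finish_job gives the robot as it stands.
- The arm moves only by the tool arm_command, never from a script. Its argument "series" is a list that holds one entry, the list of rows, each a list of 5 numbers: the finger opening in mm, from 0 to 85.4, then the shift along the world's x, y, z in mm, then the turn about the world's z in rad. A call has 1 to 20 rows; each row is the pose to reach, as a shift and turn from the pose commanded when the call began; what a row does not reach only later rows make up. A row lasts 1/12 s, in which the tool goes at most 41.7 mm and 7.16 degrees, less where a joint would pass 70% of its speed; a pose out of reach is approached as far as the arm can. A call with a gripper value outside its range is refused whole. The fingers move at their own pace and stop on an object; "grip_force" is the grip in N (left out, the last holds). Time passes only in rows, so rows that repeat a pose let the fingers close. It gives the time, the measured TCP pose, the force, the opening and the grip force at its end, in the units of the state.
- get_obs(): the state, without advancing time (a new reading comes with each control period).
- capture(name): name is "scene" or "top"; returns a dict with "pixels" (400x640x3 uint8, red, green, blue), "vertical_fov" (degrees; the focal length in pixels is half the picture's height over the tangent of half this angle, whatever the lens; pixels are square), "cx", "cy" (the principal point, pixels), "rvec" (rotation vector, rad) and "tvec" (3), from world to camera coordinates, as OpenCV has them. Camera axes: x right, y down, z forward; pixel columns grow to the right and rows downward; lengths in m; the calibration is good to about 2 mm. A picture is of the moment at which its call begins. There is no depth.
- finish_job(): hands the job in; it is judged then, once.
The state is a dict: "time": time; "joint_positions": joint angles; "joint_vel": joint speeds; "joint_torque": joint torques, N m; "position": TCP position; "ee_rot": TCP orientation; "ft_force": force on the tool from outside, world axes, zero at the start; "torque": the same for the moment, N m; "grip_width": opening from 0.0 (shut) to 1.0 (fully open); "grasp_force": force on a finger pad.
Only numpy, scipy, OpenCV 4.12 (cv2) and the standard library are available. Lean on these libraries where they do the work, as an engineer would, in place of code of your own. Each camera call takes 0.05 s, during which the arm holds its last target. There are 200 camera calls.

TASK

Flush the water filter: first push the white bowl, upright on the worktop and without lifting it, until it stands under the filter's spout. Then lay the square steel bar between the four lugs of the valve head on top of the filter and let go of it so that it rests there; take it again near one of its ends and swing it clockwise (seen from above) until the valve clicks past its stiff point. Leave the bar lying in the lugs and the other loose things where they are.

Things in the scene. Friction and masses are not known exactly. Their poses are not given: they have to be found in the camera images.
- bowl: white round bowl, 125 mm across the rim, 56 mm high, foot about 70 mm across, loose on the worktop; origin at the centre of its underside, z up
- spout (a point): centre of the downward mouth of the steel spout, 68 mm above the worktop. The filter is a fixed white box, 150 x 150 mm, 92 mm high; its spout leaves its +y side and ends 155 mm from the box's centre. The bowl's centre belongs right below; it then clears the box by 17 mm. The axes are the filter's (z up)
- key: the bar key: a square steel bar 190 mm long, 20 x 20 mm, 0.25 kg, with dark sleeves at both ends, lying loose on the yellow board (board top 10 mm above the worktop); origin at the middle of its underside as built, x along the bar
- key_mid (a point): centre of the bar's volume (middle of its length and of its 20 x 20 mm section), x along the bar
- valve_slot (a point): centre of the top face of the valve head, a steel disc of 110 mm diameter, 118 mm above the worktop, on the filter's middle. Four upright domed lugs (17 mm thick, 26.5 mm high) stand at 38 mm either way along x and 21.5 mm either way along y of this point, which turns with the head: a channel along x, 26 mm wide, for the bar; 59 mm free along x between the lug pairs for fingers
- valve (a joint): angle of the valve head (rad) about the vertical; 0 shut, grows clockwise seen from above (point valve_slot turns with it), starts between 0 and 0.25. A sprung detent resists from about 0.6 with up to 0.65 N m, its top is at 0.9; let go before, the head springs back; behind it the head snaps on to 1.15 or more; hard stop at 1.3
- orange_pot: small round orange canister, 66 mm diameter, 62 mm high, bystander; origin centre of underside
- spice: spice jar 42 x 42 mm, 96 mm high, bystander; origin centre of underside
- steel_cup: grey steel cup 80 mm diameter, 103 mm high, bystander; origin centre of underside
Not all that is in view belongs to the job. Leave any green look-alike of the key alone.

How it is judged:
By the outcome, as a careful person would: the job done as asked, in the order asked, and still so for the second after the job is handed in, with the robot touching nothing.
It also fails if it takes over 72 s, if anything falls off the work surface, if the arm or the gripper's body presses on something with over 40 N, if the wrist force passes 120 N, or if a joint passes its speed limit or range.

## Working session

There is one attempt and no reset: what is moved stays moved. The work goes in short steps, Python scripts to look and compute and a tool call to move; the robot and the scene stay as the last step left them, time stands still between calls to the robot, and variables do not carry over. Pictures are saved under pics/ and viewed, at most 10 in all, crops included, and the job is handed in when it is done.

Besides the shell and the picture viewer there is one more tool, called after ">>>" by a JSON object that holds its "method" and its "body". arm_command: Moves the arm, as the interface text tells. Its arguments: {"type":"object","properties":{"series":{"type":"array"},"grip_force":{"type":"number"}},"required":["series"]}

```bash
mkdir -p pics; cat > h.py <<'E'
import numpy as np, cv2
from cell import get_obs, capture, finish_job
def cam(name):
    c=capture(name); p=c["pixels"]; f=p.shape[0]/2/np.tan(np.radians(c["vertical_fov"]/2))
    K=np.array([[f,0,c["cx"]],[0,f,c["cy"]],[0,0,1.]])
    return dict(img=np.ascontiguousarray(p[:,:,::-1]),K=K,r=np.array(c["rvec"],float),t=np.array(c["tvec"],float))
def ray(c,uv):
    R=cv2.Rodrigues(c["r"])[0]; d=R.T@np.linalg.inv(c["K"])@np.array([uv[0],uv[1],1.]); return -R.T@c["t"],d
def onz(c,uv,z):
    o,d=ray(c,uv); return o+d*(z-o[2])/d[2]
def proj(c,P):
    return cv2.projectPoints(np.array(P,float).reshape(-1,3),c["r"],c["t"],c["K"],None)[0].reshape(-1,2)
E
python3 - <<'E'
from h import *
for n in("scene","top"):
    c=cam(n); cv2.imwrite(f"pics/{n}1.png",c["img"]); np.savez(f"{n}1.npz",**c); print(n,ray(c,(320,200)),c["K"][0,0])
E
ls
```

```text
scene (array([0.04903541, 0.82007052, 1.47224414]), array([ 0.2893062 , -0.55645526, -0.77897204])) 412.4119890678604
top (array([ 0.34298869, -0.17220323,  1.61077224]), array([ 0.13614761,  0.02011517, -0.99060343])) 437.54800440889386
h.py
pics
scene1.npz
top1.npz
```

View pics/scene1.png

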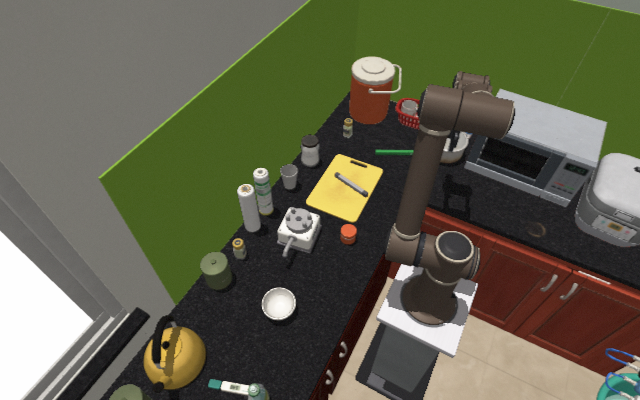

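View pics/top1.png

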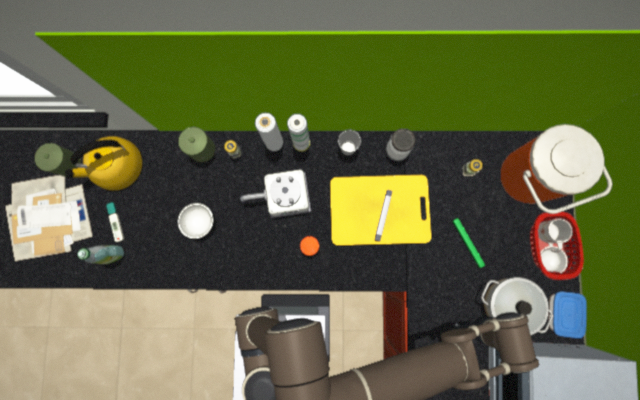

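The scene shows bowl, filter with spout, and key. In the top view the bowl is at (196,221), filter (287,193), spout tip ~(245,198), key (383,215), and orange pot (310,246).

```bash
python3 - <<'E'
from h import *
T=dict(np.load("top1.npz")); S=dict(np.load("scene1.npz"))
a=cv2.resize(T["img"][165:235,235:325],None,fx=6,fy=6,interpolation=cv2.INTER_CUBIC)
b=cv2.resize(S["img"][195:265,265:355],None,fx=6,fy=6,interpolation=cv2.INTER_CUBIC)
cv2.imwrite("pics/c1.png",cv2.resize(np.hstack([a,b]),(800,311)))
def big(m,box):
    x0,y0,x1,y1=box; k=np.zeros_like(m); k[y0:y1,x0:x1]=m[y0:y1,x0:x1]
    cs=cv2.findContours(k,cv2.RETR_EXTERNAL,cv2.CHAIN_APPROX_NONE)[0]; return max(cs,key=cv2.contourArea)
def white(c): h=cv2.cvtColor(c["img"],cv2.COLOR_BGR2HSV); return cv2.inRange(h,(0,0,110),(180,70,255))
for c,bx in((T,(170,195,222,245)),(S,(255,280,305,330))):
    k=big(white(c),bx); print("bowl",cv2.fitEllipse(k))
    P=np.array([onz(c,p[0],.056)[:2] for p in k]); print(" rim centre",cv2.minEnclosingCircle(P.astype(np.float32)),P.min(0),P.max(0))
# filter box top
k=big(white(T),(260,165,325,225)); P=np.array([onz(T,p[0],.092)[:2] for p in k],np.float32); print("box",cv2.minAreaRect(P))
# key: non yellow in board
for c,bx in((T,(345,180,415,242)),(S,(325,165,372,200))):
    h=cv2.cvtColor(c["img"],cv2.COLOR_BGR2HSV); m=255-cv2.inRange(h,(15,120,60),(40,255,255))
    k=big(m,bx); P=np.array([onz(c,p[0],.03)[:2] for p in k],np.float32); print("key",cv2.minAreaRect(P),cv2.minAreaRect(k))
print(get_obs()["time"])
E
```

```text
bowl ((195.05828857421875, 220.4236602783203), (34.18812942504883, 36.34546661376953), 43.0013542175293)
 rim centre ((0.48098024725914, 0.30625206232070923), 0.06557372957468033) [0.41772827 0.24178795] [0.54356771 0.37172206]
bowl ((278.2884216308594, 303.17041015625), (31.49690055847168, 33.93826675415039), 65.0307388305664)
 rim centre ((0.48226186633110046, 0.30817028880119324), 0.06434269994497299) [0.41894563 0.24494119] [0.54401861 0.36975056]
box ((0.5768518447875977, -0.013237111270427704), (0.15339025855064392, 0.1688750684261322), 8.502699851989746)
key ((0.5067287683486938, -0.3694060742855072), (0.02269888110458851, 0.18848931789398193), 75.37507629394531) ((383.2059326171875, 215.17648315429688), (6.305926322937012, 51.66008758544922), 14.03624439239502)
key ((0.5056899785995483, -0.36363810300827026), (0.03171352297067642, 0.1965886950492859), 75.52848815917969) ((351.0, 183.99998474121094), (38.829010009765625, 5.547001838684082), 33.690067291259766)
0.1
```

View pics/c1.png

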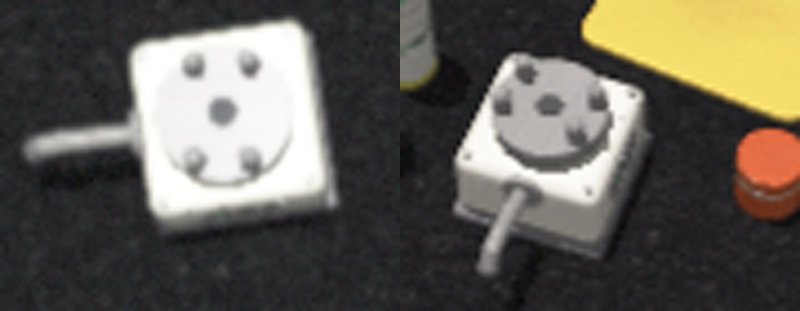

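The crops show lugs in the top view at crop (192,64), (249,64), (194,158), (250,158) and the hub at (222,110). The spout tip is at about (32,150). In the scene view the lugs are at (525,68), (503,100), (599,96), (577,128) and the hub at (549,104).

```bash
python3 - <<'E'
from h import *
T=dict(np.load("top1.npz")); S=dict(np.load("scene1.npz"))
s=800/180
def t(p): return (235+p[0]/s,165+p[1]/s)
def q(p): return (265+(p[0]-400)/s,195+p[1]/s)
A=np.array([onz(T,t(p),.14) for p in((192,64),(249,64),(194,158),(250,158))])
B=np.array([onz(S,q(p),.14) for p in((525,68),(599,96),(503,100),(577,128))])
for X in(A,B): print(X.round(4).tolist(),X.mean(0).round(4))
print("A long",A[0]-A[2],A[1]-A[3])
print("B pairs",B[0]-B[1],B[2]-B[3],B[0]-B[2],B[1]-B[3])
print("hub",onz(T,t((222,110)),.118),onz(S,q((549,104)),.118))
print("spout tip",onz(T,t((32,150)),.068),onz(S,q((488,270)),.068))
# disc outline via box corners
print("box corners top",[onz(T,t(p),.092).round(4).tolist() for p in((132,48),(298,22),(325,195),(162,222))])
print("box corners scn",[onz(S,q(p),.092).round(4).tolist() for p in((511,56),(646,92),(458,160),(595,202))])
o=get_obs(); print(o["position"],np.round(o["ee_rot"],3).tolist(),o["grip_width"],o["time"])
E
```

```text
[[0.6156, 0.0014, 0.14], [0.6158, -0.0426, 0.14], [0.5425, -0.0018, 0.14], [0.5427, -0.0447, 0.14]] [ 0.5792 -0.0219  0.14  ]
[[0.6143, -0.032, 0.14], [0.5395, -0.0365, 0.14], [0.6133, 0.0088, 0.14], [0.5395, 0.0038, 0.14]] [ 0.5767 -0.014   0.14  ]
A long [0.07307579 0.00315592 0.        ] [0.07303686 0.00206216 0.        ]
B pairs [0.07483677 0.00455327 0.        ] [ 7.38012785e-02  4.96449218e-03 -2.22044605e-16] [ 0.00103736 -0.04076175  0.        ] [ 1.87013031e-06 -4.03505279e-02 -2.22044605e-16]
hub [ 0.58335359 -0.02024547  0.118     ] [ 0.58333888 -0.02084562  0.118     ]
spout tip [0.55812265 0.13726855 0.068     ] [0.55928748 0.13155586 0.068     ]
box corners top [[0.6373, 0.0553, 0.092], [0.6589, -0.0769, 0.092], [0.5202, -0.1001, 0.092], [0.4981, 0.0279, 0.092]]
box corners scn [[0.6537, -0.0687, 0.092], [0.5207, -0.0926, 0.092], [0.6347, 0.0573, 0.092], [0.503, 0.0374, 0.092]]
[ 0.16039046 -0.6033183   0.24886211] [[0.966, 0.257, -0.0], [0.257, -0.966, 0.002], [0.0, -0.002, -1.0]] 0.9998534230263781 0.1
```

>>> {"method": "arm_command", "body": {"series": [[[70, 290, 250, 0, 0.8], [70, 290, 250, 0, 0.8], [70, 290, 250, 0, 0.8], [70, 290, 250, 0, 0.8], [70, 290, 250, 0, 0.8], [70, 290, 250, 0, 0.8], [70, 290, 250, 0, 0.8], [70, 290, 250, 0, 0.8], [70, 290, 250, 0, 0.8], [70, 284, 600, 0, 1.717], [70, 284, 600, 0, 1.717], [70, 284, 600, 0, 1.717], [70, 284, 600, 0, 1.717], [70, 284, 600, 0, 1.717], [70, 284, 600, 0, 1.717], [70, 284, 600, 0, 1.717], [70, 284, 600, 0, 1.717], [70, 284, 600, 0, 1.717], [70, 284, 600, 0, 1.717]]]}}

```text
time: 1.68
position: [0.4436, -0.0001, 0.2496]
ee_rot: [[-0.4, 0.917, -0.001], [0.917, 0.4, 0.002], [0.002, -0.0, -1.0]]
ft_force: [0.6, -0.7, -0.4]
grip_width: 0.821
grasp_force: 0.0
```

>>> {"method": "arm_command", "body": {"series": [[[70, 0, 394, 0, 0], [70, 0, 394, 0, 0], [70, 0, 394, 0, 0], [70, 0, 394, 0, 0], [70, 0, 394, 0, 0], [70, 0, 394, 0, 0], [70, 0, 394, 0, 0], [70, 0, 394, 0, 0], [70, 0, 394, 0, 0], [70, 0, 394, 0, 0], [70, 0, 394, 0, 0], [70, 0, 394, -100, 0], [70, 0, 394, -140, 0], [70, 0, 394, -180, 0], [70, 0, 394, -200, 0], [70, 0, 394, -216, 0], [70, 0, 394, -216, 0], [70, 0, 394, -216, 0], [70, 0, 394, -216, 0]]]}}

```text
time: 3.27
position: [0.4455, 0.3894, 0.0348]
ee_rot: [[-0.394, 0.919, 0.0], [0.919, 0.394, -0.0], [-0.0, 0.0, -1.0]]
ft_force: [0.5, -0.7, 0.9]
grip_width: 0.818
grasp_force: 0.0
```

>>> {"method": "arm_command", "body": {"series": [[[70, 5, -11, 0, 0], [70, 10, -22, 0, 0], [70, 14, -32, 0, 0], [70, 18, -41, 0, 0], [70, 22, -50, 0, 0], [70, 26, -59, 0, 0], [70, 30, -68, 0, 0], [70, 34, -77, 0, 0], [70, 38, -87, 0, 0], [70, 42, -96, 0, 0], [70, 46, -105, 0, 0], [70, 50, -114, 0, 0], [70, 54, -123, 0, 0], [70, 58, -132, 0, 0], [70, 62, -141, 0, 0], [70, 66, -150, 0, 0], [70, 69, -157, 0, 0], [70, 72, -163, 0, 0], [70, 74, -168, 0, 0], [70, 74, -168, 0, 0]]]}}

```text
time: 4.93
position: [0.519, 0.2207, 0.0338]
ee_rot: [[-0.394, 0.919, 0.0], [0.919, 0.394, -0.001], [-0.001, -0.0, -1.0]]
ft_force: [-0.4, -0.8, -0.7]
grip_width: 0.819
grasp_force: 0.2
```

```bash
cat >> h.py <<'E'
def bowl(c,box):
    h=cv2.cvtColor(c["img"],cv2.COLOR_BGR2HSV); m=cv2.inRange(h,(0,0,110),(180,70,255)); x0,y0,x1,y1=box
    k=np.zeros_like(m); k[y0:y1,x0:x1]=m[y0:y1,x0:x1]
    cs=cv2.findContours(k,cv2.RETR_EXTERNAL,cv2.CHAIN_APPROX_NONE)[0]; k=max(cs,key=cv2.contourArea)
    P=np.array([onz(c,p[0],.056)[:2] for p in k],np.float32); return cv2.minEnclosingCircle(P),P.min(0),P.max(0)
E
python3 - <<'E'
from h import *
T=cam("top");S=cam("scene")
np.savez("top2.npz",**T);np.savez("scene2.npz",**S)
a=cv2.resize(T["img"][160:260,180:320],(500,357),interpolation=cv2.INTER_CUBIC)
u,v=proj(S,[.52,.15,.05])[0].astype(int); b=cv2.resize(S["img"][v-50:v+50,u-42:u+42],(300,357),interpolation=cv2.INTER_CUBIC)
cv2.imwrite("pics/c2.png",np.hstack([a,b])); print(u,v)
E
```

```text
291 265
```

View pics/c2.png

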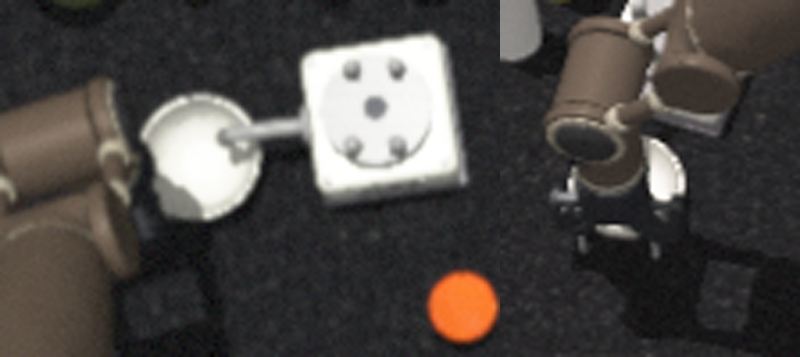

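The bowl is upright just short of the spout. In the top crop its rim spans x 140–262 and y 95–222, and the spout tip is at about (228,136).

```bash
python3 - <<'E'
from h import *
T=dict(np.load("top2.npz")); s=500/140
h=cv2.cvtColor(T["img"],cv2.COLOR_BGR2HSV); m=cv2.inRange(h,(0,0,110),(180,70,255))
# rim points on the visible arc by scanning outward from approx centre
c0=np.array([180+201/s,160+158/s]); pts=[]
g=T["img"].min(2).astype(float)
for a in np.radians(list(range(25,100,5))+list(range(-95,-50,5))):
    d=np.array([np.cos(a),np.sin(a)]); r=np.arange(12,23,.25)
    P=(c0+r[:,None]*d).astype(np.float32); v=cv2.remap(g.astype(np.float32),P[:,0].reshape(1,-1),P[:,1].reshape(1,-1),cv2.INTER_LINEAR).ravel()
    i=np.argmin(np.diff(np.convolve(v,np.ones(3)/3,'same'))[2:-3])+2; pts.append(onz(T,P[i],.056)[:2])
pts=np.array(pts); A=np.c_[2*pts,np.ones(len(pts))]; x=np.linalg.lstsq(A,(pts**2).sum(1),rcond=None)[0]
print("centre",x[:2],"r",np.sqrt(x[2]+x[0]**2+x[1]**2))
print("tip centre",onz(T,(180+228/s,160+136/s),.08))
E
```

```text
centre [0.5428112  0.16741806] r 0.06501320660080841
tip centre [0.55887771 0.12910559 0.08      ]
```

>>> {"method": "arm_command", "body": {"series": [[[70, 3, -7, 0, 0], [70, 6, -14, 0, 0], [70, 9, -21, 0, 0], [70, 11, -27, 0, 0], [70, 13, -31, 0, 0], [70, 14, -34, 0, 0], [70, 14, -35.5, 0, 0], [70, 14, -35.5, 0, 0], [70, 14, -35.5, 0, 0]]]}}

```text
time: 5.78
position: [0.5325, 0.1861, 0.0338]
ee_rot: [[-0.395, 0.919, 0.0], [0.919, 0.395, -0.0], [-0.0, -0.0, -1.0]]
ft_force: [-0.1, 0.2, 0.4]
grip_width: 0.817
grasp_force: 0.8
```

>>> {"method": "arm_command", "body": {"series": [[[70, -5, 12, 0, 0], [70, -15, 35, 0, 0], [70, -25, 60, 20, 0], [70, -30, 70, 60, 0], [70, -30, 70, 215, 0], [70, -30, 70, 215, 0], [70, -30, 70, 215, 0], [70, -80, 30, 215, 0], [70, -80, -40, 215, -0.5], [70, -80, -100, 215, -0.8], [70, -80, -350, 215, -0.8], [70, -80, -350, 215, -0.8], [70, -80, -350, 215, -0.8], [70, -80, -350, 215, -0.8], [70, -80, -350, 215, -0.8], [70, -80, -350, 215, -0.8], [70, -80, -350, 215, -0.8]]]}}

```text
time: 7.2
position: [0.4525, -0.1412, 0.2488]
ee_rot: [[0.383, 0.924, 0.0], [0.924, -0.383, 0.0], [0.0, 0.0, -1.0]]
ft_force: [0.3, -0.7, 1.5]
grip_width: 0.82
grasp_force: 0.0
```

```bash
python3 - <<'E'
from h import *
T=cam("top");S=cam("scene")
np.savez("top3.npz",**T);np.savez("scene3.npz",**S)
a=cv2.resize(T["img"][160:260,200:320],(420,350),interpolation=cv2.INTER_CUBIC)
b=cv2.resize(S["img"][190:290,250:358],(378,350),interpolation=cv2.INTER_CUBIC)
cv2.imwrite("pics/c3.png",np.hstack([a,b]))
E
```

```text
(no output)
```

View pics/c3.png

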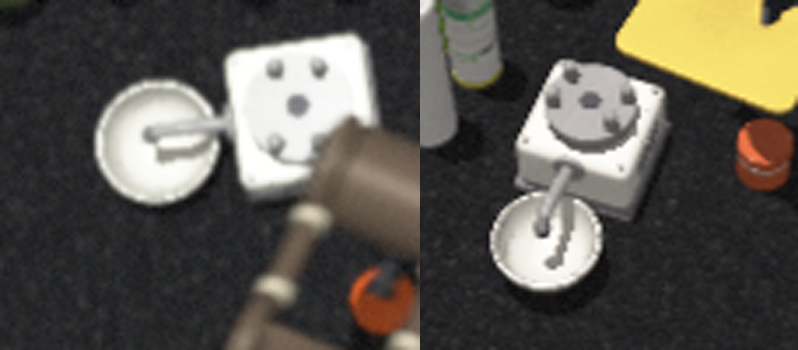

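The bowl stands upright under the spout (top crop: rim x 95–220, y 80–206, spout tip ~(150,133)).

```bash
python3 - <<'E'
from h import *
def rim(c,c0,rmin,rmax,angs):
    pts=[];g=c["img"].min(2).astype(np.float32)
    for a in np.radians(angs):
        d=np.array([np.cos(a),np.sin(a)]); r=np.arange(rmin,rmax,.25); P=(np.array(c0)+r[:,None]*d).astype(np.float32)
        v=cv2.remap(g,P[:,0].reshape(1,-1),P[:,1].reshape(1,-1),cv2.INTER_LINEAR).ravel()
        i=np.argmin(np.diff(np.convolve(v,np.ones(3)/3,'same'))[2:-3])+2; pts.append(onz(c,P[i],.056)[:2])
    p=np.array(pts)
    for _ in range(3):
        x=np.linalg.lstsq(np.c_[2*p,np.ones(len(p))],(p**2).sum(1),rcond=None)[0]; r=np.sqrt(x[2]+x[0]**2+x[1]**2)
        e=abs(np.linalg.norm(p-x[:2],axis=1)-r); p=p[e<max(.004,np.median(e)*2)]
    return x[:2].round(4),r.round(4),len(p)
T=dict(np.load("top3.npz"));S=dict(np.load("scene3.npz"))
print(rim(T,(200+157/3.5,160+143/3.5),13,23,range(40,330,8)))
print(rim(S,(250+126/3.5,190+241/3.5),10,22,range(-40,220,8)))
print("tip", onz(T,(200+150/3.5,160+133/3.5),.08), onz(S,(250+122/3.5,190+230/3.5),.068))
print("hub", onz(T,(200+298/3.5,160+104/3.5),.118), onz(S,(250+171/3.5,190+100/3.5),.118))
# lugs by darkness blobs? corners of box top z=.092
E
```

```text
(array([0.556 , 0.1315]), np.float64(0.0636), 37)
(array([0.5562, 0.132 ]), np.float64(0.0632), 33)
tip [0.55914681 0.13261481 0.08      ] [0.55917446 0.13130941 0.068     ]
hub [ 0.58348189 -0.02091191  0.118     ] [ 0.58172138 -0.02074404  0.118     ]
```

```bash
python3 - <<'E'
from h import *
o=get_obs(); print(np.round(o["joint_positions"],1),o["position"])
for n in("top1.npz","scene1.npz"):
    c=dict(np.load(n)); 
    h=cv2.cvtColor(c["img"],cv2.COLOR_BGR2HSV); u=proj(c,[.507,-.3705,.03])[0]; print(n,u)
    # local-end positions: dark sleeve ends along axis
    d=np.array([np.cos(np.radians(-14.6)),np.sin(np.radians(-14.6))]); nrm=np.array([-d[1],d[0]])
    for off in(-.06,0,.06):
        s=np.arange(-.03,.03,.001); P=np.array([[*(np.array([.507,-.3705])+off*d+k*nrm),.03] for k in s]); q=proj(c,P).astype(np.float32)
        v=cv2.remap(cv2.resize(h[:,:,1],None,fx=1,fy=1),q[:,0].reshape(1,-1),q[:,1].reshape(1,-1),cv2.INTER_LINEAR).ravel()
        i=np.where(v<v.max()/2)[0]; print(off,s[i[0]],s[i[-1]],v.astype(int)[::4])
    s=np.arange(-.12,.12,.002);P=np.array([[*(np.array([.507,-.3705])+k*d),.03] for k in s]); q=proj(c,P).astype(np.float32)
    v=cv2.remap(h[:,:,1],q[:,0].reshape(1,-1),q[:,1].reshape(1,-1),cv2.INTER_LINEAR).ravel(); i=np.where(v<v.max()/2)[0]; print("len",s[i[0]],s[i[-1]])
E
```

```text
[-2.290e+01  9.000e-01  1.132e+02 -2.000e-01  6.580e+01  1.000e-01] [ 0.45296157 -0.14496269  0.24911548]
top1.npz [383.56381867 214.9047448 ]
-0.06 -0.00899999999999998 0.011000000000000038 [186 187 185 186 177 110  25   4   2   3  41 151 184 187 188]
0 -0.00899999999999998 0.011000000000000038 [185 189 188 186 176 113  26   4   2   3  39 148 182 182 184]
0.06 -0.00799999999999998 0.011000000000000038 [186 185 185 184 179 117  25   2   2   3  38 140 184 187 186]
len -0.12 0.09200000000000019
scene1.npz [350.98602867 182.65711815]
-0.06 -0.0069999999999999785 0.019000000000000045 [143 143 143 144 143 109  49  15  10   8   8   9  43 123 139]
0 -0.0069999999999999785 0.020000000000000046 [146 146 145 146 145 108  52  21   9   9   9  12  40  92 136]
0.06 -0.0069999999999999785 0.020000000000000046 [142 142 142 142 138 115  59  19   9   9  10  12  35  94 141]
len -0.12 0.0940000000000002
```

>>> {"method": "arm_command", "body": {"series": [[[60, 52, -224, 0, 1.709], [60, 52, -224, 0, 1.709], [60, 52, -224, 0, 1.709], [60, 52, -224, 0, 1.709], [60, 52, -224, 0, 1.709], [60, 52, -224, 0, 1.709], [60, 52, -224, 0, 1.709], [60, 52, -224, 0, 1.709], [60, 52, -224, -40, 1.709], [60, 52, -224, -80, 1.709], [60, 52, -224, -120, 1.709], [60, 52, -224, -140, 1.709], [60, 52, -224, -140, 1.709], [60, 52, -224, -140, 1.709], [60, 52, -224, -140, 1.709], [60, 52, -224, -140, 1.709], [60, 52, -224, -140, 1.709], [60, 52, -224, -140, 1.709]]]}}

```text
time: 8.8
position: [0.5056, -0.3638, 0.1092]
ee_rot: [[-0.967, 0.254, 0.001], [0.254, 0.967, -0.0], [-0.001, -0.0, -1.0]]
ft_force: [0.7, 0.1, 0.3]
grip_width: 0.706
grasp_force: 0.0
```

>>> {"method": "arm_command", "body": {"series": [[[60, 0, -5, -30, 0], [60, 0, -5, -55, 0], [60, 0, -5, -70, 0], [60, 0, -5, -77, 0], [60, 0, -5, -77, 0], [60, 0, -5, -77, 0], [0, 0, -5, -77, 0], [0, 0, -5, -77, 0], [0, 0, -5, -77, 0], [0, 0, -5, -77, 0], [0, 0, -5, -77, 0], [0, 0, -5, -77, 0], [0, 0, -5, -77, 0], [0, 0, -5, -77, 0], [0, 0, -5, -77, 0], [0, 0, -5, -77, 0]]], "grip_force": 60}}

```text
time: 10.13
position: [0.506, -0.37, 0.0333]
ee_rot: [[-0.967, 0.253, 0.002], [0.253, 0.967, -0.002], [-0.002, -0.001, -1.0]]
ft_force: [-0.7, 0.8, 6.0]
grip_width: 0.213
grasp_force: 62.0
```

>>> {"method": "arm_command", "body": {"series": [[[0, 0, 0, 20, 0], [0, 0, 0, 60, 0], [0, 0, 0, 100, 0], [0, 0, 0, 140, 0], [0, 0, 0, 170, 0], [0, 20, 90, 170, 0.15], [0, 30, 130, 170, 0.308], [0, 40, 170, 170, 0.308], [0, 45, 210, 170, 0.308], [0, 52, 250, 170, 0.308], [0, 60, 285, 170, 0.308], [0, 68, 320, 170, 0.308], [0, 75.5, 349.5, 170, 0.308], [0, 75.5, 349.5, 170, 0.308], [0, 75.5, 349.5, 170, 0.308], [0, 75.5, 349.5, 170, 0.308], [0, 75.5, 349.5, 170, 0.308], [0, 75.5, 349.5, 170, 0.308]]]}}

```text
time: 11.63
position: [0.5799, -0.0208, 0.2011]
ee_rot: [[-0.999, -0.051, -0.001], [-0.051, 0.999, -0.0], [0.001, -0.0, -1.0]]
ft_force: [-0.4, -0.5, -2.4]
grip_width: 0.216
grasp_force: 61.0
```

```bash
python3 - <<'E'
from h import *
T=cam("top");S=cam("scene")
np.savez("top4.npz",**T);np.savez("scene4.npz",**S)
a=cv2.resize(T["img"][150:250,230:330],(400,400),interpolation=cv2.INTER_CUBIC)
b=cv2.resize(S["img"][170:270,250:350],(400,400),interpolation=cv2.INTER_CUBIC)
cv2.imwrite("pics/c4.png",np.hstack([a,b])); o=get_obs(); print(o["position"],o["ft_force"],o["torque"])
E
```

```text
[ 0.58014495 -0.02104071  0.20138571] [ 0.24793912 -0.02399138 -1.32089875] [0.02855014 0.00687393 0.04641464]
```

View pics/c4.png

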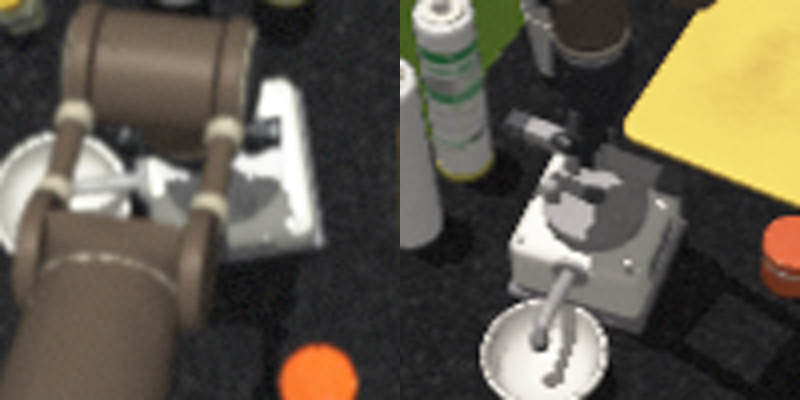

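The bar is held level and lengthwise over the channel (scene crop: far end ~(520,125), hidden behind the fingers otherwise), so I'll descend gently.

>>> {"method": "arm_command", "body": {"series": [[[0, 1, 0, -20, 0], [0, 1, 0, -34, 0], [0, 1, 0, -40, 0], [0, 1, 0, -43, 0], [0, 1, 0, -46, 0], [0, 1, 0, -48, 0], [0, 1, 0, -50, 0], [0, 1, 0, -50, 0]]]}}

```text
time: 12.4
position: [0.5818, -0.0198, 0.1519]
ee_rot: [[-0.999, -0.052, 0.001], [-0.052, 0.999, -0.0], [-0.001, -0.0, -1.0]]
ft_force: [0.4, 1.1, -1.8]
grip_width: 0.215
grasp_force: 61.0
```

>>> {"method": "arm_command", "body": {"series": [[[0, 0, 0, -3, 0], [0, 0, 0, -6, 0], [0, 0, 0, -8, 0], [0, 0, 0, -9.5, 0], [0, 0, 0, -9.5, 0], [0, 0, 0, -9.5, 0]]]}}

```text
time: 12.9
position: [0.5814, -0.0197, 0.142]
ee_rot: [[-0.999, -0.052, -0.0], [-0.052, 0.999, 0.0], [0.0, 0.0, -1.0]]
ft_force: [0.8, -0.4, -2.6]
grip_width: 0.216
grasp_force: 61.0
```

>>> {"method": "arm_command", "body": {"series": [[[0, 0, 0, -1, 0], [0, 0, 0, -1, 0], [50, 0, 0, -1, 0], [50, 0, 0, -1, 0], [50, 0, 0, -1, 0], [50, 0, 0, -1, 0], [50, 0, 0, 20, 0], [50, 0, 0, 50, 0], [50, 0, 0, 80, 0], [50, 0, 0, 80, 0], [50, -150, 0, 80, 0], [50, -150, 0, 80, 0], [50, -150, 0, 80, 0], [50, -150, 0, 80, 0], [50, -150, 0, 80, 0], [50, -150, 0, 80, 0]]]}}

```text
time: 14.23
position: [0.4308, -0.0197, 0.2223]
ee_rot: [[-0.999, -0.052, 0.001], [-0.052, 0.999, -0.0], [-0.001, -0.0, -1.0]]
ft_force: [1.4, -0.3, -0.1]
grip_width: 0.585
grasp_force: 0.0
```

```bash
python3 - <<'E'
from h import *
T=cam("top");S=cam("scene")
np.savez("top5.npz",**T);np.savez("scene5.npz",**S)
a=cv2.resize(T["img"][150:250,230:330],(400,400),interpolation=cv2.INTER_CUBIC)
b=cv2.resize(S["img"][170:270,250:350],(400,400),interpolation=cv2.INTER_CUBIC)
cv2.imwrite("pics/c5.png",np.hstack([a,b])); o=get_obs(); print(o["position"],o["ft_force"])
E
```

```text
[ 0.43307354 -0.01990212  0.22301799] [ 0.09891417 -0.92862954 -0.09713098]
```

View pics/c5.png

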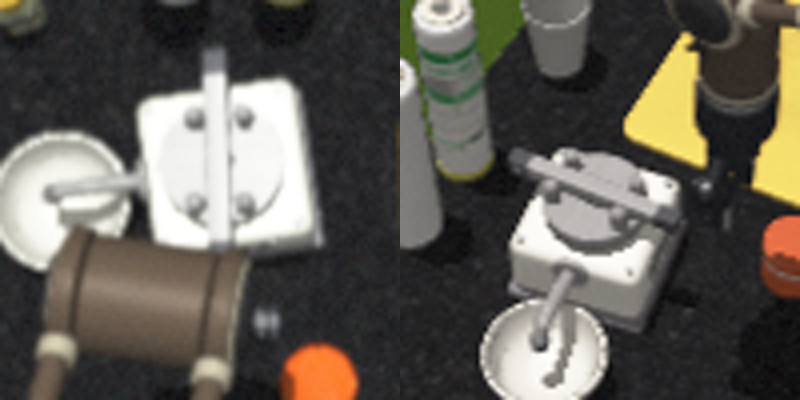

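The bar lies in the channel between the four lugs. In the top crop its far end is at (214,48) and the near end is half hidden by the arm; in the scene crop the ends are at ~(512,158) and ~(678,215).

```bash
python3 - <<'E'
from h import *
T=dict(np.load("top5.npz"));S=dict(np.load("scene5.npz"))
print("far",onz(T,(230+214/4,150+47/4),.138),"scene far",onz(S,(250+114/4,170+155/4),.13),"near",onz(S,(250+280/4,170+214/4),.13))
print("ends top axis",onz(T,(230+214.5/4,150+70/4),.138),onz(T,(230+218.5/4,150+225/4),.138))
E
```

```text
far [ 0.67794827 -0.01532659  0.138     ] scene far [ 0.67532453 -0.01656085  0.13      ] near [ 0.49070213 -0.03256514  0.13      ]
ends top axis [ 0.65769985 -0.01617018  0.138     ] [ 0.52337238 -0.02230287  0.138     ]
```

>>> {"method": "arm_command", "body": {"series": [[[50, 40, -4, 0, 0], [50, 75, -4, 0, 0], [50, 75, -4, -30, 0], [50, 75, -4, -60, 0], [50, 75, -4, -75, 0], [50, 75, -4, -80, 0], [50, 75, -4, -80, 0], [50, 75, -4, -80, 0]]]}}

```text
time: 15.0
position: [0.508, -0.0238, 0.1426]
ee_rot: [[-0.999, -0.052, 0.001], [-0.052, 0.999, -0.0], [-0.001, -0.0, -1.0]]
ft_force: [0.1, -0.3, 0.3]
grip_width: 0.585
grasp_force: 0.0
```

>>> {"method": "arm_command", "body": {"series": [[[0, 0, 0, -1, 0], [0, 0, 0, -1, 0], [0, 0, 0, -1, 0], [0, 0, 0, -1, 0], [0, 0, 0, -1, 0], [0, 0, 0, -1, 0], [0, 0, 0, -1, 0], [0, 0, 0, -1, 0], [0, 0, 0, -1, 0]]], "grip_force": 50}}

```text
time: 15.75
position: [0.5078, -0.0238, 0.1427]
ee_rot: [[-0.999, -0.052, 0.003], [-0.052, 0.999, -0.0], [-0.003, -0.0, -1.0]]
ft_force: [0.0, 1.1, 6.7]
grip_width: 0.215
grasp_force: 52.0
```

```bash
python3 - <<'E'
from h import *
o=get_obs(); p=np.array(o["position"]); print(p,o["ft_force"],o["grip_width"],np.round(o["joint_positions"]))
C=np.array([.582,-.0205]); v=p[:2]-C
for a in np.arange(.1,1.31,.1):
    R=np.array([[np.cos(a),np.sin(a)],[-np.sin(a),np.cos(a)]]); print(round(a,2),((R@v-v)*1000).round(1))
E
```

```text
[ 0.50775168 -0.02380445  0.14270875] [0.04194916 1.10182058 6.68007426] 0.21491155753509306 [  -8.   13.  114.    0.   53. -101.]
0.1 [0.  7.4]
0.2 [ 0.8 14.8]
0.3 [ 2.3 22.1]
0.4 [ 4.6 29.2]
0.5 [ 7.5 36. ]
0.6 [11.1 42.5]
0.7 [15.3 48.6]
0.8 [20.1 54.3]
0.9 [25.5 59.4]
1.0 [31.4 64. ]
1.1 [37.6 68. ]
1.2 [44.3 71.3]
1.3 [51.2 74. ]
```

>>> {"method": "arm_command", "body": {"series": [[[0, 0, 3.7, 0, -0.05], [0, 0, 7.4, 0, -0.1], [0, 0.4, 11.1, 0, -0.15], [0, 0.8, 14.8, 0, -0.2], [0, 1.5, 18.5, 0, -0.25], [0, 2.3, 22.1, 0, -0.3], [0, 3.4, 25.7, 0, -0.35], [0, 4.6, 29.2, 0, -0.4], [0, 6, 32.6, 0, -0.45], [0, 7.5, 36, 0, -0.5], [0, 7.5, 36, 0, -0.5]]]}}

```text
time: 16.67
position: [0.5153, 0.0125, 0.1427]
ee_rot: [[-0.901, 0.434, 0.003], [0.434, 0.901, -0.0], [-0.003, 0.001, -1.0]]
ft_force: [-0.3, 0.3, 6.8]
grip_width: 0.217
grasp_force: 52.1
```

>>> {"method": "arm_command", "body": {"series": [[[0, 1.7, 3.3, 0, -0.05], [0, 3.6, 6.5, 0, -0.1], [0, 5.6, 9.6, 0, -0.15], [0, 7.8, 12.6, 0, -0.2], [0, 10.1, 15.5, 0, -0.25], [0, 12.6, 18.3, 0, -0.3], [0, 15.2, 20.9, 0, -0.35], [0, 18, 23.4, 0, -0.4], [0, 20.9, 25.8, 0, -0.45], [0, 23.9, 28, 0, -0.5], [0, 27, 30.1, 0, -0.55], [0, 30.1, 32, 0, -0.6], [0, 33.4, 33.8, 0, -0.65], [0, 33.4, 33.8, 0, -0.65], [0, 33.4, 33.8, 0, -0.65]]]}}

```text
time: 17.92
position: [0.5488, 0.0463, 0.1428]
ee_rot: [[-0.455, 0.89, 0.003], [0.89, 0.455, 0.0], [-0.001, 0.003, -1.0]]
ft_force: [-0.5, 0.3, 6.7]
grip_width: 0.218
grasp_force: 52.1
```

```bash
python3 - <<'E'
from h import *
T=cam("top");S=cam("scene")
np.savez("top6.npz",**T);np.savez("scene6.npz",**S)
a=cv2.resize(T["img"][150:250,230:330],(400,400),interpolation=cv2.INTER_CUBIC)
b=cv2.resize(S["img"][170:270,250:350],(400,400),interpolation=cv2.INTER_CUBIC)
cv2.imwrite("pics/c6.png",np.hstack([a,b])); o=get_obs(); print(o["position"],o["ft_force"],o["torque"])
E
```

```text
[0.5487778  0.04631538 0.14278148] [0.11402853 0.71960773 5.28419413] [-0.00561124  0.01538488 -0.10785206]
```

View pics/c6.png

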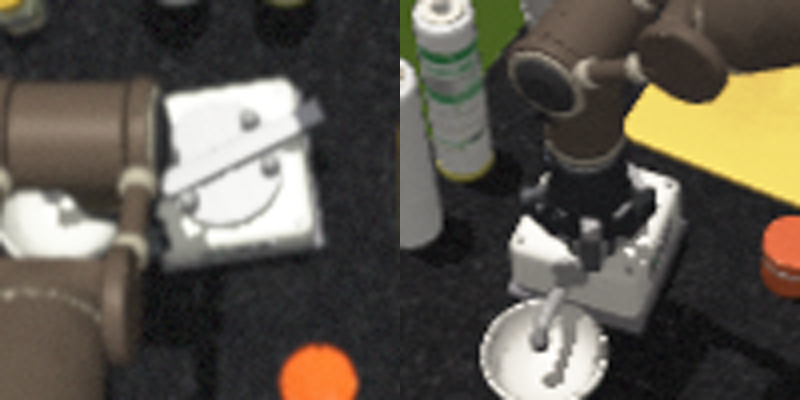

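The head has turned well past the detent: top crop lugs at (249,118) and (270,165) give a valve angle of ~1.2–1.3 rad. Next I release and retreat.

>>> {"method": "arm_command", "body": {"series": [[[45, 0, 0, 0, 0], [45, 0, 0, 0, 0], [45, 0, 0, 0, 0], [45, 0, 0, 0, 0], [45, 0, 0, 15, 0], [45, 0, 0, 40, 0], [45, 0, 0, 80, 0], [45, 0, 0, 120, 0], [45, -40, -40, 140, 0], [45, -90, -80, 140, 0], [45, -130, -200, 140, 0], [45, -130, -300, 140, 0], [45, -130, -300, 140, 0], [45, -130, -300, 140, 0], [45, -130, -300, 140, 0], [45, -130, -300, 140, 0], [45, -130, -300, 140, 0], [45, -130, -300, 140, 0], [45, -130, -300, 140, 0]]]}}

```text
time: 19.6
position: [0.4171, -0.2535, 0.2807]
ee_rot: [[-0.454, 0.891, -0.001], [0.891, 0.454, 0.002], [0.002, 0.0, -1.0]]
ft_force: [0.0, 0.9, 0.0]
grip_width: 0.529
grasp_force: 0.0
```

```bash
python3 - <<'E'
from h import *
T=cam("top");S=cam("scene")
a=cv2.resize(T["img"][150:250,230:330],(400,400),interpolation=cv2.INTER_CUBIC)
b=cv2.resize(S["img"][170:270,250:350],(400,400),interpolation=cv2.INTER_CUBIC)
cv2.imwrite("pics/c7.png",np.hstack([a,b])); o=get_obs(); print(o["position"],o["ft_force"],o["time"])
E
```

```text
[ 0.41757518 -0.25240031  0.28076306] [ 0.54577919 -0.25235116  0.2916568 ] 19.7
```

View pics/c7.png

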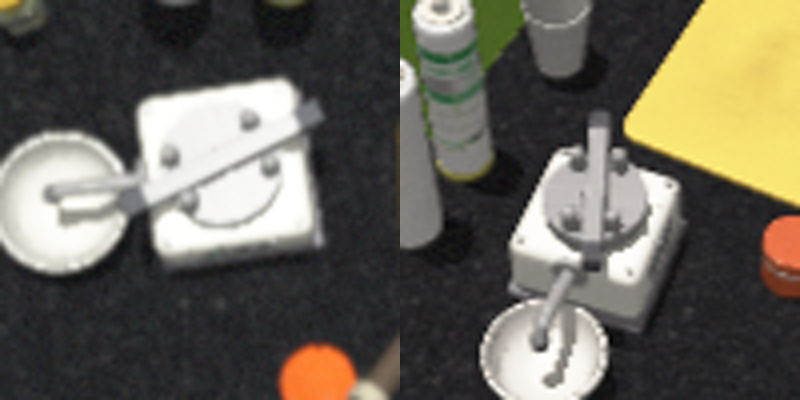

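The bar rests in the lugs, turned past the click (top crop lugs (170,157)–(249,120), about 1.29 rad). The bowl is still under the spout and the robot is clear.

```bash
python3 -c "
from cell import finish_job; print(finish_job())"
```

```text
the job is handed in; nothing more can be done
None
```

The job is handed in at 19.7 s of 72 s: the bowl is upright within about 3 mm of the spout centre, and the valve is at about 1.29 rad, past its click. The bar is left lying in the lugs, and I touched none of the other loose things.

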